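# Walk the hump mould round to the fence

### The arm

A 6-joint arm with a two-finger parallel gripper is mounted at the origin on the work surface. World frame = base frame: x ahead of the robot, y to its left, z up, the work surface at z = 0. Lengths are in m, angles in rad, forces in N, time in s.
With the tool pointing down it reaches from about 0.35 to 0.775 m from the base axis. Payload 7.3 kg.
Tool frame: the origin (TCP) lies on the centre line of the jaws, within the pads' length; the fingertips stand 14 mm ahead of it and the grasp point (between the pads) lies 5 mm behind it; z points along the fingers, y is the direction in which the jaws open and shut (so a half turn about z gives the same grasp; the last joint's range is limited). The gripper opens to 92 mm and grips with 3 to 60 N. Pads are 19 mm wide; open, the fingers measure 130 mm over their backs; the gripper's body (75 mm by 190 mm) begins 47 mm behind the grasp point.
Start: joints at [-1.494, 0.342, 1.524, -0, 1.275, -0.146], TCP at [0.116, -0.512, 0.241] pointing down, gripper open.
Joint ranges: [-2.53, 2.53], [-0.77, 2.02], [0.04, 2.7], [-1, 4.14], [0.28, 2.66], [-3.11, 3.11]. Speed limits (rad/s): [2.57, 2.57, 3.14, 3.14, 3.14, 3.14].

### API

Orientations are given as [roll, pitch, yaw] about the fixed x, y, z axes, in that order (R = Rz(yaw) Ry(pitch) Rx(roll)).
In Python, from cell import telemetry, cams, robot gives the robot as it stands.
- The arm moves only by the tool servo_tool, never from a script. Its argument "targets" is text: rows parted by semicolons, each of 4 numbers parted by spaces: the shift along the tool's x, y, z in mm, then the turn about the tool's z in rad. In form: x y z yaw; .... A call has 1 to 20 rows; each row shifts and turns the pose as measured when the row begins, along the tool's axes as they then stand; what a row does not reach is not made up. A row lasts 1/8 s, in which the tool goes at most 62.5 mm and 10.7 degrees, less where a joint would pass 70% of its speed; a pose out of reach is approached as far as the arm can. A call with a gripper value outside its range is refused whole. "hand" is the opening, from 0 (shut) to 1 (fully open), set as the call begins (left out, the last holds). The fingers move at their own pace and stop on an object; "squeeze" is the grip in N (left out, the last holds). Time passes only in rows, so rows that do not move let the fingers close. It gives the time, the measured TCP pose, the force and the opening at its end, in the units of the state.
- telemetry.observe(): the state, without advancing time (a new reading comes with each control period).
- cams.read_camera(name): name is "scene" or "side" or "wrist"; returns a dict with "color" (480x640x3 uint8, red, green, blue), "K" (3x3 intrinsics, pixels), "R" (3x3) and "t" (3): a world point X has camera coordinates R X + t. Camera axes: x right, y down, z forward; pixel columns grow to the right and rows downward; lengths in m; the calibration is good to about 2 mm. A picture is of the moment at which its call begins. There is no depth.
- robot.hand_in(): hands the job in, once; it reports no verdict.
Trained networks look in a picture, given as the dict that the camera call returned (one of the last four; its "shot" number tells which), for a name from the list of things; names that differ only in an ending like _2 or _b are one class to them, and where a whole thing is asked for, a point or a joint stands for the part that bears it (a point fixed in the world has none). Each returns a list of dicts, best first, with "score" (0 to 1); they miss things now and then, are a little off and sometimes report something else, mostly with a low value. They report only what shows in the picture. A call takes as long as a camera call. They do not tell look-alikes from the thing itself.
- cams.cut_out(picture, query): "region" (480x640 bool, what is visible of it) and "extent" ([centre column, centre row, width, height] in pixels, round what is visible of it).
The state is a dict: "time": time; "qpos": joint angles; "qvel": joint speeds; "joint_efforts": joint torques, N m; "tool_pos": TCP position; "tool_rot": TCP orientation; "contact_force": force on the tool from outside, world axes, zero at the start; "torque": the same for the moment, N m; "opening": finger opening in m.
Only numpy, scipy, OpenCV 4.12 (cv2) and the standard library are available. Lean on these libraries where they do the work, as an engineer would, in place of code of your own. Each camera call takes 0.05 s, during which the arm holds its last target.

### The job

Walk the heavy plaster mould round on the bench, pushing at its corners with the fingertips, until one of its long sides faces the wooden fence, then push it up so that the whole of that long side stands flat against the fence. Have it turned nearly square before it touches the fence, because plaster corners chip. Do not lift or tip the mould, and leave the pottery and tools around it where they stand.

Things in the scene. Friction and masses are not known exactly. Their poses are not given: they have to be found in the camera images.
- mould: Loose solid plaster block, about 0.85 kg: 92 mm (x) by 150 mm (y, long) by 50 mm high, with a low round dome 80 mm across on top, 64 mm high in all. Both long sides are alike; either may go to the fence. Origin at the centre of its underside. Slides under a push of about 3 to 7 N. Starts with its long axis 40 to 90 degrees off the fence line, its centre 120 to 150 mm before the fence.
- fence: Straight hardwood batten fixed to the bench beyond the mould, 300 mm long (y), 40 mm thick (x), 45 mm high. Origin at the foot of the middle of its working face, which looks to the robot; x points away from the robot into the wood, y runs along the fence, z up. Its place and direction vary.
- cup: Bystander: loose dark brown cup, 64 mm across, 62 mm high, behind the fence. Origin under its centre.
- bowl: Bystander: loose terracotta bowl, 84 mm across, 36 mm high, behind the fence. Origin under its centre.
- jar: Bystander: loose dark brown lidded jar, 68 mm across, 66 mm high, to the left of the mould. Origin under its centre.
- pot: Bystander: loose small terracotta pot, 60 mm across, 45 mm high, to the right of the mould. Origin under its centre.
- tile: Bystander: loose terracotta tile 60 x 60 x 10 mm, off the left end of the fence. Origin under its centre.
- paddle: Bystander: loose flat wooden paddle 130 (x) x 35 x 12 mm, off the right end of the fence. Origin under its centre.
Not all that is in view belongs to the job. Of the things shaped like the mould, the white one is meant.

How it is judged:
By the outcome, as a careful person would: the job done as asked, in the order asked, and still so for the second after the job is handed in, with the robot touching nothing.
It also fails if it takes over 64 s, if anything falls off the work surface, if the arm or the gripper's body presses on something with over 40 N, if the wrist force passes 120 N, or if a joint passes its speed limit or range.

## Working session

There is one attempt and no reset: what is moved stays moved. The work goes in short steps, Python scripts to look and compute and a tool call to move; the robot and the scene stay as the last step left them, time stands still between calls to the robot, and variables do not carry over. Pictures are saved under pics/ and viewed, and the job is handed in when it is done.

Besides the shell and the picture viewer there is one more tool, called after "Request:" by a JSON object that holds its "name" and its "arguments", one argument or row to a line. servo_tool: Moves the arm, as the interface text tells. Its arguments: {"type":"object","properties":{"targets":{"type":"string"},"hand":{"type":"number"},"squeeze":{"type":"number"}},"required":["targets"]}

```bash
ls; mkdir -p pics; python3 - <<'E'
from cell import telemetry, cams, robot
import cv2,pickle
s=telemetry.observe();print(s)
for n in ["scene","side","wrist"]:
    p=cams.read_camera(n); cv2.imwrite(f"pics/a_{n}.png",p["color"][:,:,::-1]); print(n,p["K"].tolist(),p["R"].tolist(),p["t"])
    pickle.dump(p,open(f"{n}.pkl","wb"))
    if n!="wrist":
        for q in ["mould","fence","cup","bowl","jar","pot","tile","paddle"]:
            print(q,[(round(d["score"],2),[round(float(e)) for e in d["extent"]]) for d in cams.cut_out(p,q)])
E
```

```text
pics
{'time': 0.0, 'qpos': array([-1.49401728e+00,  3.42714771e-01,  1.52502095e+00, -2.88421766e-06,
        1.27541871e+00, -1.45951544e-01]), 'qvel': array([-5.26333358e-04,  1.15516718e-03,  8.95382078e-04,  5.77024712e-05,
       -7.91120545e-04, -8.46618470e-04]), 'joint_efforts': array([-1.76540649e-03, -4.31245565e+01, -2.44220263e+01,  7.16583082e-02,
        5.58322587e-02, -9.73074975e-05]), 'tool_pos': array([ 0.11598426, -0.51162375,  0.24004771]), 'tool_rot': array([-3.14004708e+00, -2.24406829e-04,  2.22731256e-01]), 'contact_force': array([ 0.16824173, -0.22215084,  0.54404203]), 'torque': array([ 0.00174821,  0.00988319, -0.01524286]), 'opening': 0.09153898040454007}
scene [[556.7706994326496, 0.0, 322.20498422950584], [0.0, 556.7706994326496, 233.6194880567841], [0.0, 0.0, 1.0]] [[0.3958839368437709, 0.918131942701622, -0.017596713898423055], [0.72814406424815, -0.32552480824576996, -0.6031913634301647], [-0.559537425244517, 0.22598082884948573, -0.7974023669034574]] [-0.22136745 -0.38076554  1.68549547]
mould [(0.7, [306, 236, 63, 47]), (0.66, [163, 232, 69, 68]), 
[... 735 characters left out ...]
74, [331, 243, 77, 68]), (0.73, [432, 220, 65, 66])]
fence [(0.97, [261, 245, 21, 112])]
cup [(0.89, [234, 222, 32, 34])]
bowl [(0.73, [225, 263, 37, 28])]
jar [(0.87, [338, 326, 35, 35])]
pot [(0.93, [330, 164, 24, 20]), (0.46, [227, 262, 39, 32])]
tile [(0.82, [271, 347, 42, 38])]
paddle [(0.74, [286, 164, 13, 35]), (0.26, [332, 242, 80, 68])]
wrist [[368.42866627987723, 0.0, 320.9880710662196], [0.0, 368.42866627987723, 245.1035718115678], [0.0, 0.0, 1.0]] [[0.22168356097075367, -0.9751184653153018, -0.0006143260198398315], [-0.9389924609267004, -0.2136404798736923, 0.2695383157960284], [-0.2629630337483716, -0.05917536616254232, -0.9629894697873826]] [-0.52514529 -0.0340557   0.3905172 ]
```

View pics/a_scene.png

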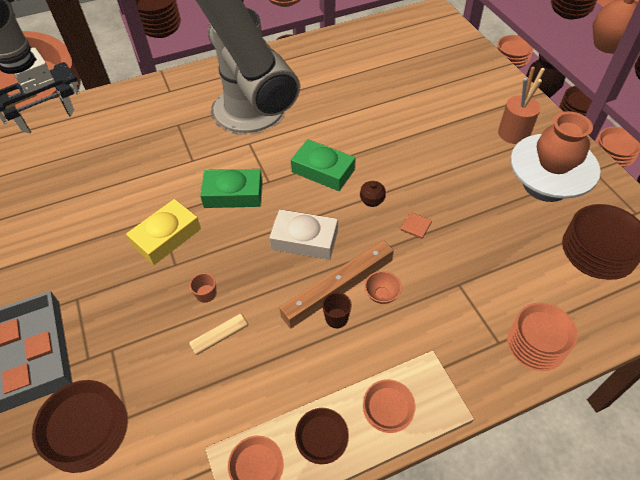

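View pics/a_side.png

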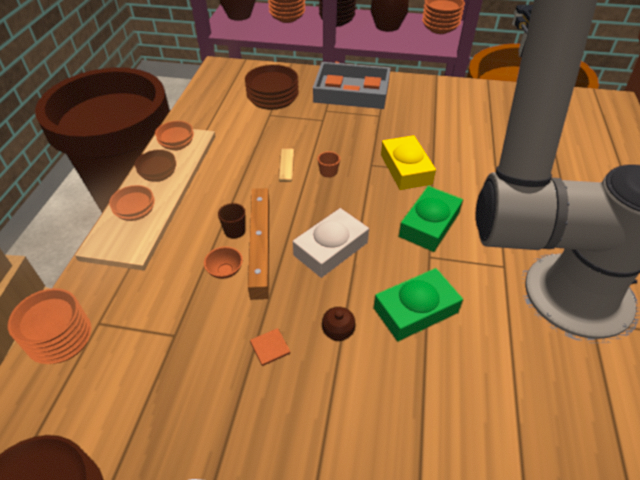

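```bash
cat > h.py <<'E'
import numpy as np, cv2
from scipy.optimize import minimize
from cell import telemetry, cams, robot
def proj(p,X):
    c=X@p["R"].T+p["t"]; u=c@p["K"].T; return u[:,:2]/u[:,2:]
def pts(kind):
    if kind=="mould":
        b=np.array([[x,y,z] for x in(-.046,.046) for y in(-.075,.075) for z in(0,.05)])
        R=(.04**2+.014**2)/(2*.014); a=np.linspace(0,2*np.pi,24,endpoint=False)
        d=[[r*np.cos(t),r*np.sin(t),.064-R+np.sqrt(R*R-r*r)] for r in(.0,.01,.02,.03,.04) for t in a]
        return np.vstack([b,d])
    if kind=="fence": return np.array([[x,y,z] for x in(0,.04) for y in(-.15,.15) for z in(0,.045)])
    if kind=="tile": return np.array([[x,y,z] for x in(-.03,.03) for y in(-.03,.03) for z in(0,.01)])
    if kind=="paddle": return np.array([[x,y,z] for x in(-.065,.065) for y in(-.0175,.0175) for z in(0,.012)])
def place(P,q):
    c,s=np.cos(q[2]),np.sin(q[2]); return P@np.array([[c,-s,0],[s,c,0],[0,0,1]]).T+[q[0],q[1],0]
S=4
def sil(p,P,q,box):
    x0,y0,x1,y1=box; uv=proj(p,place(P,q))
    h=cv2.convexHull(uv.astype(np.float32)).reshape(-1,2)
    m=np.zeros(((y1-y0)*S,(x1-x0)*S),np.uint8)
    cv2.fillConvexPoly(m,np.round(((h-[x0,y0]+.5)*S-.5)*16).astype(np.int32),1,shift=4)
    return m
def fit(kind,obs,q0):
    P=pts(kind); data=[]
    for p,m in obs:
        r,c=np.where(m); box=(max(c.min()-15,0),max(r.min()-15,0),c.max()+16,r.max()+16)
        mm=m[box[1]:box[3],box[0]:box[2]].astype(np.uint8)
        mm=(cv2.GaussianBlur(cv2.resize(mm*255,(mm.shape[1]*S,mm.shape[0]*S),interpolation=cv2.INTER_LINEAR),(0,0),2)>127).astype(np.uint8)
        data.append((p,mm,(box[0],box[1],box[0]+mm.shape[1]//S,box[1]+mm.shape[0]//S)))
    def cost(v):
        q=[v[0]/100,v[1]/100,v[2]/10]; t=0
        for p,m,b in data:
            s=sil(p,P,q,b); t+=1-(s&m).sum()/max((s|m).sum(),1)
        return t/len(data)
    best=None
    for a in q0[2]:
        r=minimize(cost,[q0[0]*100,q0[1]*100,a*10],method="Nelder-Mead",options=dict(initial_simplex=np.array([q0[0]*100,q0[1]*100,a*10])+np.array([[0,0,0],[2,0,0],[0,2,0],[0,0,3]]),xatol=.005,fatol=1e-5,maxiter=300))
        if best is None or r.fun<best.fun: best=r
    v=best.x; return np.array([v[0]/100,v[1]/100,v[2]/10]),1-best.fun
def ground(p,uv,z):
    d=p["R"].T@np.linalg.inv(p["K"])@[uv[0],uv[1],1]; o=-p["R"].T@p["t"]
    return (o+d*(z-o[2])/d[2])
def whiteness(p,m):
    px=p["color"][m].astype(float); return (px.max(1)-px.min(1)).mean()
def get(p,q):
    L=cams.cut_out(p,q)
    if not L: return None
    if q=="mould": L=[d for d in L if whiteness(p,d["region"])<50]
    return L[0] if L else None
def mould(names=("scene","side"),guess=None,ps=None):
    ps=ps or [cams.read_camera(n) for n in names]; obs=[]
    for p in ps:
        d=get(p,"mould")
        if d is not None: obs.append((p,d["region"]))
    if not obs: return None,ps
    if guess is None:
        e=get(obs[0][0],"mould")["extent"]; g=ground(obs[0][0],e[:2],.03); guess=(g[0],g[1],np.arange(0,3.1,.4))
    out=[fit("mould",obs,guess)]+[fit("mould",[o],guess) for o in obs]
    return out,ps
E
python3 - <<'E'
from h import *
out,ps=mould()
print(out)
for k in ["fence","tile","paddle"]:
    obs=[(p,d["region"]) for p in ps for d in [get(p,k)] if d]
    e=get(ps[0],k)["extent"]; g=ground(ps[0],e[:2],.02)
    for o in [obs]+[[x] for x in obs]: print(k,fit(k,o,(g[0],g[1],np.arange(0,6.2,.5) if k=="fence" else np.arange(0,3.1,.5))))
for k,z in [("cup",.031),("bowl",.018),("jar",.033),("pot",.022)]:
    print(k,[ground(p,get(p,k)["extent"][:2],z).round(3) for p in ps])
E
```

```text
[(array([ 0.52895055, -0.03620657,  2.53249353]), np.float64(0.9520991141096605)), (array([ 0.52779759, -0.0346734 ,  2.5399007 ]), np.float64(0.9445838031896532)), (array([ 0.52894745, -0.03687204,  2.52511534]), np.float64(0.964838665811916))]
fence (array([ 0.70831569, -0.0113162 ,  3.38346504]), np.float64(0.9160129237595778))
fence (array([ 0.70809835, -0.00924731,  3.38752045]), np.float64(0.9031430786664281))
fence (array([ 0.70892836, -0.01374996,  3.38382754]), np.float64(0.9350454013703972))
tile (array([0.60331423, 0.23663594, 0.6475469 ]), np.float64(0.9137538583595994))
tile (array([0.60321172, 0.23691061, 0.66298004]), np.float64(0.9612888534669247))
tile (array([0.60370467, 0.23580413, 2.1861398 ]), np.float64(0.8719886326939223))
paddle (array([ 0.69266785, -0.30535113,  1.75284742]), np.float64(0.8525256320027725))
paddle (array([ 0.69225299, -0.30472495,  1.75358687]), np.float64(0.8387646951330937))
paddle (array([ 0.69278729, -0.30506315,  1.75766248]), np.float64(0.8691309987029832))
cup [array([ 0.758, -0.044,  0.031]), array([ 0.576, -0.295,  0.031])]
bowl [array([0.739, 0.074, 0.018]), array([0.748, 0.057, 0.018])]
jar [array([0.485, 0.172, 0.033]), array([0.484, 0.181, 0.033])]Traceback (most recent call last):
  File "<stdin>", line 9, in <module>
TypeError: 'NoneType' object is not subscriptable
```

```bash
python3 - <<'E'
from h import *
ps=[cams.read_camera(n) for n in ("scene","side")]
for p in ps:
  for d in cams.cut_out(p,"mould"):
    e=d["extent"]; 
    if d["score"]<.3: continue
    g=ground(p,e[:2],.03)
    print(e, whiteness(p,d["region"]), fit("mould",[(p,d["region"])],(g[0],g[1],np.arange(0,3.1,.4))))
  for d in cams.cut_out(p,"pot"): print("pot",d["score"],ground(p,d["extent"][:2],.022))
  for d in cams.cut_out(p,"cup"): print("cup",d["score"],d["extent"],ground(p,d["extent"][:2],.031))
# overlay
out,_=mould(ps=ps)
for i,p in enumerate(ps):
  im=p["color"][:,:,::-1].copy()
  for k,q in (("mould",out[0][0]),("fence",(.6695,-.0209,.2419))):
    h=cv2.convexHull(proj(p,place(pts(k),q)).astype(np.float32)); cv2.polylines(im,[np.round(h*8).astype(int)],True,(255,0,255),1,shift=3)
  cv2.imwrite(f"pics/b{i}.png",cv2.resize(im[150:350,200:480],None,fx=2.8,fy=2.8))
E
```

```text
[232.4, 186.4, 64.5, 41.3] 76.6486369536997 (array([ 0.31255945, -0.14927205, -0.39541759]), np.float64(0.9594184708712478))
[162.6, 232.1, 71.7, 62.5] 132.3574101796407 (array([ 0.37799177, -0.34661916,  3.55741601]), np.float64(0.9682370545025846))
[305.9, 233.6, 65.9, 47.1] 37.610271903323266 (array([ 0.5290131, -0.0342056,  2.5297945]), np.float64(0.9689298571461329))
[322.9, 166.6, 68.2, 52.1] 79.22010481181515 (array([0.32976058, 0.10189789, 2.21674953]), np.float64(0.940688417984079))
[335.1, 282.5, 114.9, 88.6] 89.189313517339 (array([0.67160247, 0.04478712, 3.70724748]), np.float64(0.3859368636973801))
pot 0.76 [ 0.57357265 -0.31124132  0.022     ]
cup 0.61 [337.7, 308.8, 29.4, 37.2] [ 0.75533717 -0.0467793   0.031     ]
[419.0, 306.2, 93.8, 76.6] 115.91730816985348 (array([0.33222385, 0.09944198, 2.2324017 ]), np.float64(0.9663219822605094))
[431.1, 219.2, 63.1, 64.7] 115.70011446012973 (array([ 0.3122309 , -0.15238953,  2.75113918]), np.float64(0.9664550386702067))
pot 0.9 [ 0.57277022 -0.30400848  0.022     ]
cup 0.55 [231.8, 220.9, 27.5, 36.4] [ 0.76400974 -0.05326124  0.031     ]
```

View pics/b1.png

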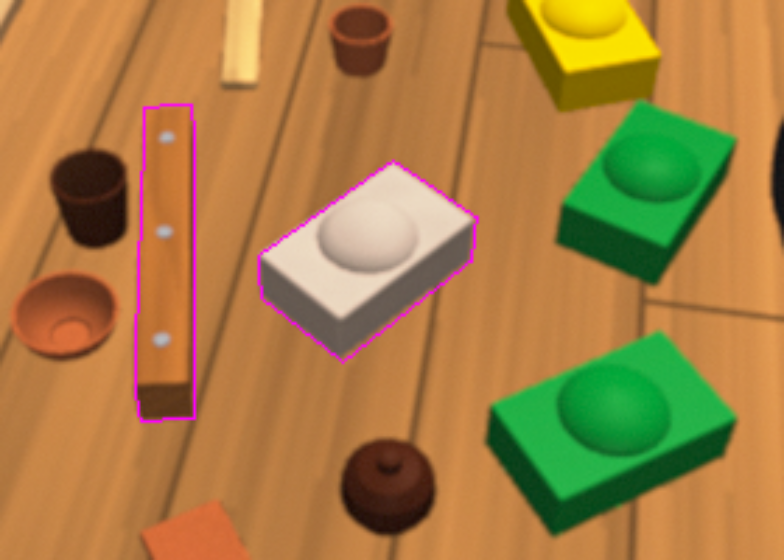

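View pics/b0.png

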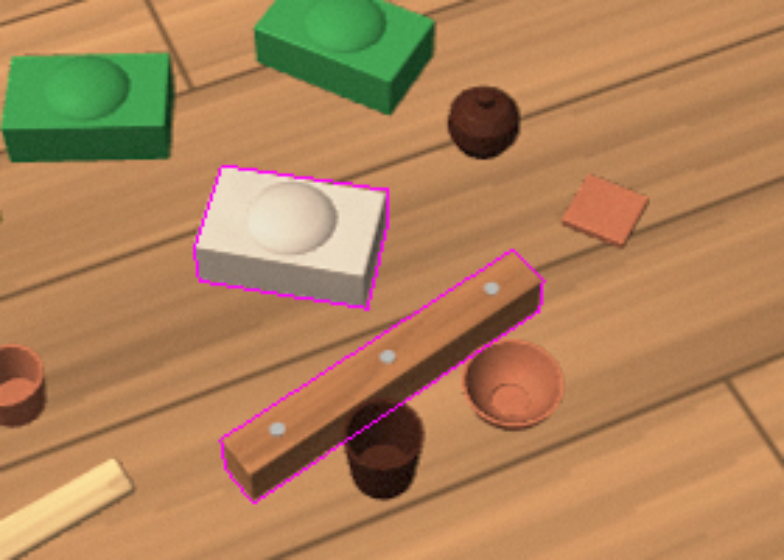

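```bash
cat > rows.py <<'E'
import numpy as np,sys
from cell import telemetry
def cur():
    s=telemetry.observe(); return [*s["tool_pos"],s["tool_rot"][2]]
def rows(start,segs):
    # segs: list of (x,y,z,yaw,n)
    p=np.array(start,float); out=[]
    for x,y,z,w,n in segs:
        g=np.array([x,y,z,w]); d=(g-p)/n
        for i in range(n):
            c,s=np.cos(p[3]),np.sin(p[3])
            out.append((1e3*(c*d[0]+s*d[1]),1e3*(s*d[0]-c*d[1]),-1e3*d[2],-d[3])); p=p+d
    return "; ".join("%.0f %.0f %.0f %.3f"%r for r in out)
E
python3 - <<'E'
from rows import *
print(rows(cur(),[(.432,-.044,.13,-.609,13)]))
E
```

```text
32 -30 9 0.064; 30 -32 9 0.064; 28 -34 9 0.064; 25 -35 9 0.064; 23 -37 9 0.064; 21 -38 9 0.064; 18 -39 9 0.064; 16 -41 9 0.064; 13 -41 9 0.064; 10 -42 9 0.064; 8 -43 9 0.064; 5 -43 9 0.064; 2 -43 9 0.064
```

Request:
{"name": "servo_tool", "arguments": {
  "targets": "32 -30 8 0.064; 30 -32 8 0.064; 28 -34 8 0.064; 25 -35 8 0.064; 23 -37 8 0.064; 21 -38 8 0.064; 18 -39 8 0.064; 16 -41 8 0.064; 13 -41 8 0.064; 10 -42 8 0.064; 8 -43 8 0.064; 5 -43 8 0.064; 2 -43 8 0.064",
  "hand": 0
}}

```text
time: 4.18
tool_pos: [0.449, -0.0382, 0.1346]
tool_rot: [3.139, -0.01, -0.643]
contact_force: [0.9, -0.7, -0.4]
opening: 0.0007
```

```bash
python3 - <<'E'
from rows import *
print(cur());print(rows(cur(),[(.432,-.044,.13,-.609,2),(.432,-.044,.03,-.609,4)]))
E
```

```text
[np.float64(0.44898132908477967), np.float64(-0.03820821652689969), np.float64(0.13464491360503508), np.float64(-0.6433752099959753)]
-5 7 2 -0.017; -5 7 2 -0.017; 0 -0 25 -0.000; 0 -0 25 -0.000; 0 -0 25 -0.000; 0 -0 25 -0.000
```

Request:
{"name": "servo_tool", "arguments": {
  "targets": "-5 7 2 -0.017; -5 7 2 -0.017; 0 0 0 0; 0 0 25 0; 0 0 25 0; 0 0 25 0; 0 0 20 0; 0 0 0 0"
}}

```text
time: 5.18
tool_pos: [0.4334, -0.0486, 0.0351]
tool_rot: [3.141, -0.016, -0.613]
contact_force: [-0.2, 0.1, 0.2]
opening: 0.0002
```

```bash
python3 - <<'E'
from rows import *
from h import cams,cv2
print(cur())
p=cams.read_camera("side"); cv2.imwrite("pics/c1.png",cv2.resize(p["color"][130:350,220:500,::-1],None,fx=2.7,fy=2.7))
E
```

```text
[np.float64(0.4334377502345738), np.float64(-0.048578280197480436), np.float64(0.03509101051178105), np.float64(-0.6126818254455024)]
```

View pics/c1.png

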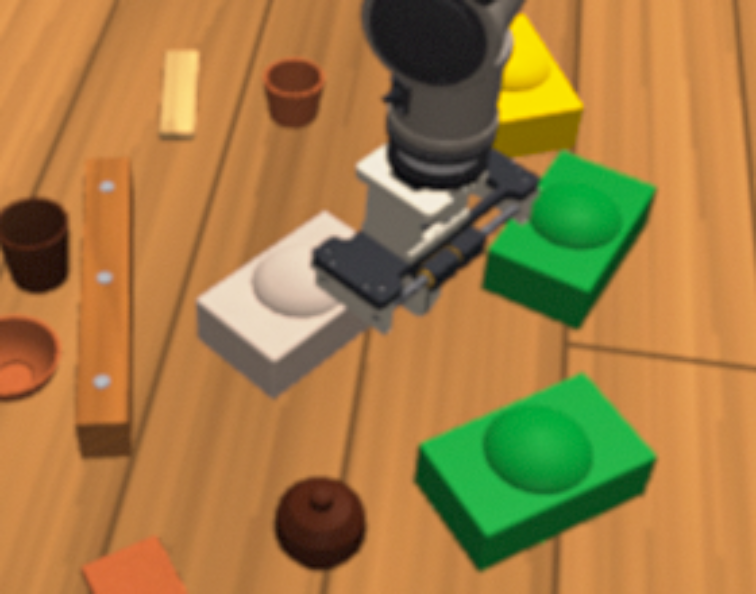

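Request:
{"name": "servo_tool", "arguments": {
  "targets": "8 0 2 0; 8 0 0 0; 7 0 0 -0.04; 7 0 0 -0.07; 7 0 0 -0.07; 7 0 0 -0.07; 7 0 0 -0.07; 7 0 0 -0.07; 0 0 0 0"
}}

```text
time: 6.35
tool_pos: [0.4833, -0.0799, 0.0372]
tool_rot: [3.133, -0.006, -0.212]
contact_force: [-0.1, 0.1, 0.3]
opening: 0.0006
```

```bash
cat > chk.py <<'E'
from rows import *
from h import *
F=np.array([.6695,-.0209]);fy=.2419;n=np.array([np.cos(fy),np.sin(fy)]);t=np.array([-n[1],n[0]])
import pickle,os,sys
tag=sys.argv[1]; names=sys.argv[2].split(",") if len(sys.argv)>2 else ("scene","side")
ps=[cams.read_camera(k) for k in names]
g=pickle.load(open("last.pkl","rb")) if os.path.exists("last.pkl") else np.array([.55,-.045,2.9])
out,_=mould(guess=(g[0],g[1],[g[2]-.3,g[2],g[2]+.3]),ps=ps)
for q,sc in out:
    d=q[:2]-F; rel=q[2]-np.pi-fy; print(q.round(4),round(float(sc),3),"gap",-1e3*(d@n)-46*np.cos(rel)-75*abs(np.sin(rel)),"along",1e3*d@t,"rel deg",np.degrees(rel))
q=out[0][0]; pickle.dump(q,open("last.pkl","wb"))
c=cur(); d=np.array(c[:2])-q[:2]; v=np.array([np.cos(q[2]),np.sin(q[2])]);y=np.array([-v[1],v[0]])
print("tool",np.round(c,4),"in mould frame",1e3*d@v,1e3*d@y,"F",telemetry.observe()["contact_force"].round(1),"t",telemetry.observe()["time"])
for p,k in zip(ps,names):
  im=p["color"][:,:,::-1].copy()
  for kk,qq in (("mould",q),("fence",(*F,fy))):
    h=cv2.convexHull(proj(p,place(pts(kk),qq)).astype(np.float32)); cv2.polylines(im,[np.round(h*8).astype(int)],True,(255,0,255),1,shift=3)
  cv2.imwrite(f"pics/{tag}_{k}.png",cv2.resize(im[130:350,200:480],None,fx=2.7,fy=2.7))
E
python3 chk.py d
```

```text
[ 0.5578 -0.0364  2.854 ] 0.879 gap 34.57417572804411 along 11.732606627189492 rel deg -30.339592519829424
[ 0.5562 -0.0356  2.8476] 0.958 gap 35.67837267743164 along 12.912639431492593 rel deg -30.70639942290036
[ 0.5583 -0.0365  2.8636] 0.802 gap 34.519570046624054 along 11.521676593387243 rel deg -29.78830942311906
tool [ 0.4828 -0.0795  0.0371 -0.2117] in mould frame 59.68519773515586 62.58205638877621 F [-0.2  0.1  0.5] t 6.55
```

View pics/d_side.png

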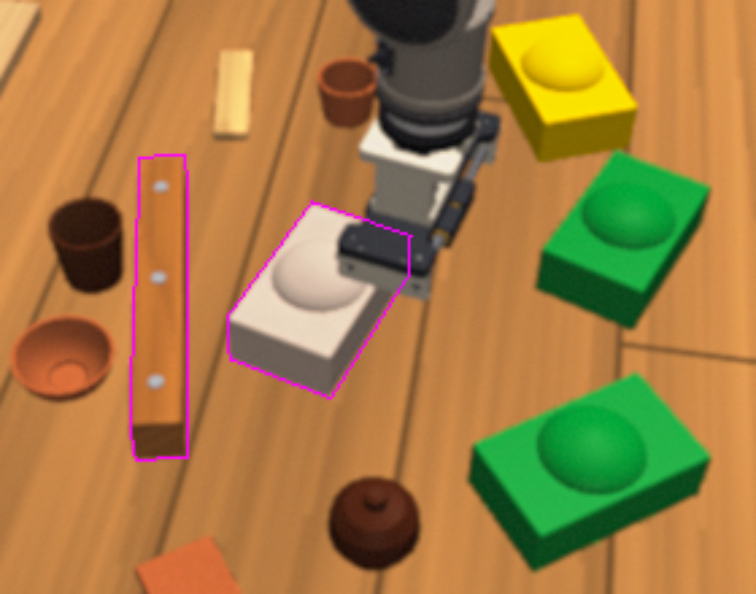

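View pics/d_scene.png

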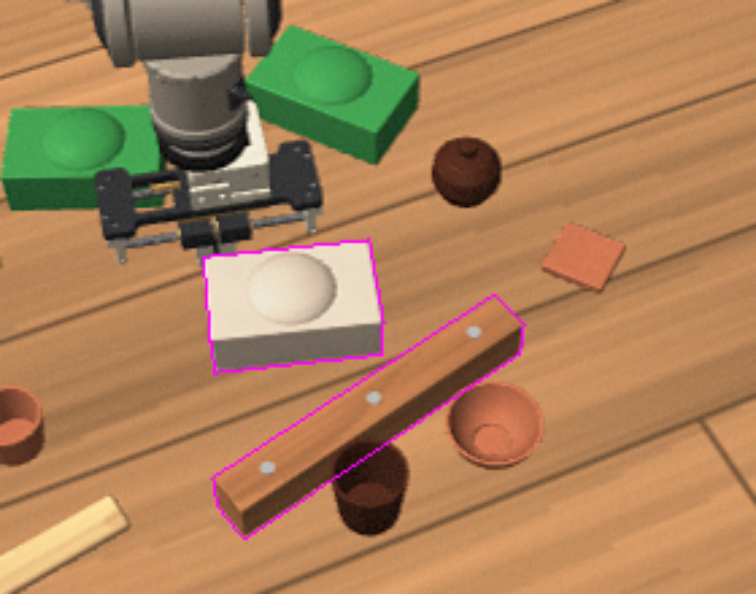

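Request:
{"name": "servo_tool", "arguments": {
  "targets": "4 2 2 -0.03; 4 0 0 -0.03; 4 0 0 -0.03; 4 0 0 -0.03; 4 0 0 -0.035; 4 0 0 -0.035; 4 0 0 -0.035; 4 0 0 -0.035; 0 0 0 0"
}}

```text
time: 7.68
tool_pos: [0.5011, -0.0871, 0.0341]
tool_rot: [3.134, 0.028, 0.064]
contact_force: [0.2, 0.6, 0.0]
opening: 0.0007
```

```bash
python3 chk.py e
```

```text
[ 0.569  -0.0326  3.0139] 0.906 gap 30.42166464013591 along 12.720255224066255 rel deg -21.17481529704424
[ 0.5693 -0.0327  3.0038] 0.974 gap 29.62410954496202 along 12.59740757924713 rel deg -21.755315558661714
[ 0.5698 -0.0328  3.038 ] 0.844 gap 30.980461184822943 along 12.290713782276708 rel deg -19.795085905670003
tool [ 0.5013 -0.0869  0.0341  0.0638] in mould frame 60.163971698978095 62.497262681531204 F [-1.2 -1.4 -0.3] t 7.875
```

View pics/e_scene.png

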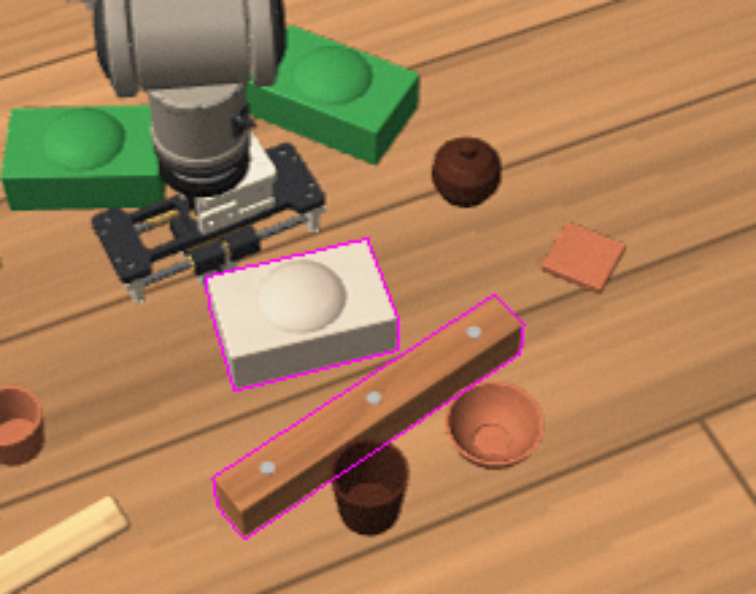

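Request:
{"name": "servo_tool", "arguments": {
  "targets": "5 1 0 -0.01; 5 1 0 -0.01; 5 1 0 -0.02; 5 1 0 -0.02; 5 1 0 -0.02; 5 1 0 -0.02; 5 1 0 -0.02; 5 0 0 -0.02; 0 0 0 0"
}}

```text
time: 9.0
tool_pos: [0.531, -0.0932, 0.0344]
tool_rot: [3.14, 0.055, 0.212]
contact_force: [-0.2, 0.8, 0.3]
opening: 0.0003
```

```bash
python3 chk.py f
```

```text
[ 0.5837 -0.0257  3.2661] 0.905 gap 29.96802668694782 along 15.924789346596922 rel deg -6.7245053460027
[ 0.5821 -0.0245  3.2379] 0.936 gap 29.342615477290124 along 17.429716653162416 rel deg -8.339551040475035
[ 0.5844 -0.0272  3.2656] 0.879 gap 29.667002427727184 along 14.265328282329152 rel deg -6.7554366116271725
tool [ 0.531  -0.0929  0.0342  0.2119] in mould frame 60.63559280303191 60.21613785243643 F [-1.8 -0.8  0.5] t 9.2
```

View pics/f_scene.png

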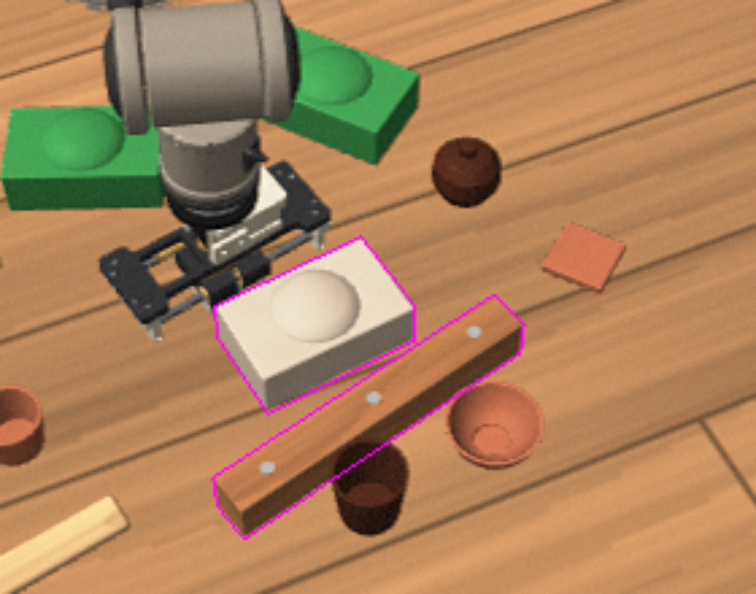

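Request:
{"name": "servo_tool", "arguments": {
  "targets": "5 0 0 0; 5 0 0 0; 5 0 0 -0.02; 0 0 0 0; -20 0 0 0; -30 0 0 0; -10 0 -30 0; 0 0 -60 0; 0 0 -40 0; 0 0 0 0",
  "squeeze": 10
}}

```text
time: 10.45
tool_pos: [0.493, -0.1024, 0.1705]
tool_rot: [3.141, 0.058, 0.233]
contact_force: [-0.6, -0.3, -0.4]
opening: 0.0002
```

```bash
python3 chk.py g
```

```text
[ 0.5889 -0.0201  3.3272] 0.965 gap 27.9701566338586 along 20.055596330955648 rel deg -3.2261215505841117
[ 0.5881 -0.0202  3.3308] 0.975 gap 28.95054842268734 along 20.20637286832077 rel deg -3.019295443890566
[ 0.5891 -0.0201  3.3265] 0.957 gap 27.65734165499983 along 20.050815380896964 rel deg -3.264093158546136
tool [ 0.4903 -0.1019  0.1663  0.233 ] in mould frame 111.93768941235355 62.12175659226733 F [-0.3  0.8 -1.2] t 10.65
```

View pics/g_side.png

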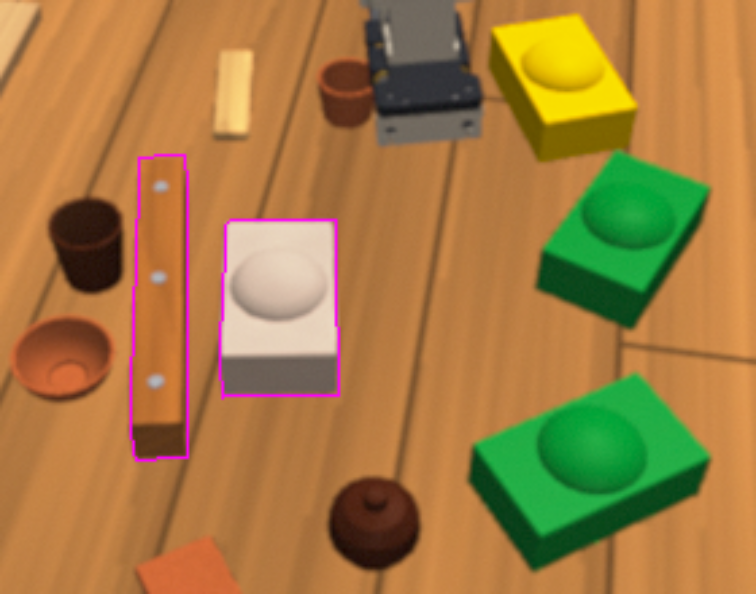

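View pics/g_scene.png

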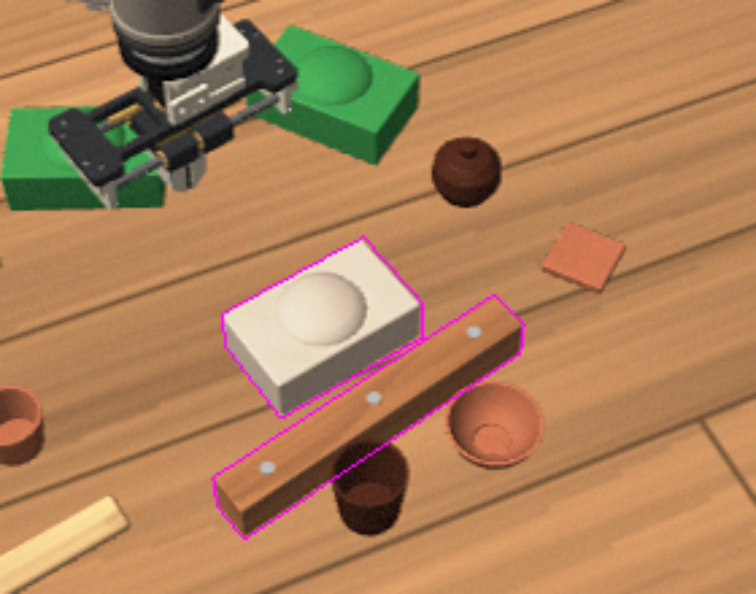

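```bash
python3 - <<'E'
from rows import *
print(cur(),telemetry.observe()["qpos"]);print(rows(cur(),[(.504,-.041,.16,.235,3),(.504,-.041,.034,.235,4)]))
E
```

```text
[np.float64(0.49030010853631995), np.float64(-0.10185210998765398), np.float64(0.16625237302191992), np.float64(0.2329777483768809)] [-0.33821892  0.40592248  1.65047395 -0.03541086  1.14329517  1.01535566]
9 -19 2 -0.001; 9 -19 2 -0.001; 9 -19 2 -0.001; 0 -0 31 0.000; 0 -0 31 0.000; 0 -0 31 0.000; 0 -0 31 0.000
```

Request:
{"name": "servo_tool", "arguments": {
  "targets": "9 -19 0 0; 9 -19 0 0; 9 -19 0 0; 0 0 0 0; 0 0 20 0; 0 0 20 0; 0 0 20 0; 0 0 0 0",
  "hand": 1
}}

```text
time: 11.65
tool_pos: [0.4943, -0.0404, 0.0937]
tool_rot: [-3.13, 0.082, 0.232]
contact_force: [-0.1, 0.3, -0.8]
opening: 0.0759
```

```bash
python3 - <<'E'
from rows import *
print(cur(),telemetry.observe()["tool_rot"],telemetry.observe()["opening"])
E
```

```text
[np.float64(0.4943000453548363), np.float64(-0.0403657187355393), np.float64(0.09374745428875035), np.float64(0.2321247688352832)] [-3.12995856  0.08207343  0.23212477] 0.07587354229259725
```

Request:
{"name": "servo_tool", "arguments": {
  "targets": "0 0 -20 0; 0 0 -20 0; 0 0 -20 0; 0 0 0 0"
}}

```text
time: 12.15
tool_pos: [0.4995, -0.0418, 0.156]
tool_rot: [-3.13, 0.083, 0.231]
contact_force: [0.8, -0.2, 0.3]
opening: 0.0916
```

Request:
{"name": "servo_tool", "arguments": {
  "targets": "-30 0 0 0; 0 0 0 0"
}}

```text
time: 12.4
tool_pos: [0.4694, -0.0491, 0.1576]
tool_rot: [-3.13, 0.084, 0.23]
contact_force: [0.1, 0.1, 0.2]
opening: 0.092
```

Request:
{"name": "servo_tool", "arguments": {
  "targets": "30 0 0 0; 0 0 0 0"
}}

```text
time: 12.65
tool_pos: [0.4994, -0.0425, 0.1544]
tool_rot: [-3.13, 0.084, 0.23]
contact_force: [-0.1, 0.3, -0.3]
opening: 0.0917
```

Request:
{"name": "servo_tool", "arguments": {
  "targets": "0 20 0 0; 0 20 0 0; 0 20 0 0; 0 0 0 0"
}}

```text
time: 13.15
tool_pos: [0.5129, -0.1065, 0.1528]
tool_rot: [-3.129, 0.086, 0.228]
contact_force: [-0.1, -0.2, -1.1]
opening: 0.0916
```

Request:
{"name": "servo_tool", "arguments": {
  "targets": "0 -20 0 0; 0 -20 0 0; 0 -20 0 0; 0 0 0 0"
}}

```text
time: 13.65
tool_pos: [0.4972, -0.0419, 0.1537]
tool_rot: [-3.128, 0.086, 0.23]
contact_force: [-0.0, 0.0, -0.6]
opening: 0.0918
```

Request:
{"name": "servo_tool", "arguments": {
  "targets": "-50 0 0 0; 50 0 0 0; 0 0 0 0"
}}

```text
time: 14.02
tool_pos: [0.4894, -0.0392, 0.1511]
tool_rot: [-3.123, 0.098, 0.234]
contact_force: [0.4, -0.0, 0.4]
opening: 0.0917
```

Request:
{"name": "servo_tool", "arguments": {
  "targets": "50 0 0 0; -50 0 0 0; 0 0 0 0"
}}

```text
time: 14.4
tool_pos: [0.4898, -0.0392, 0.1461]
tool_rot: [-3.12, 0.107, 0.236]
contact_force: [0.4, -0.2, 0.5]
opening: 0.0922
```

Request:
{"name": "servo_tool", "arguments": {
  "targets": "0 0 -60 0; 0 0 60 0; 0 0 0 0"
}}

```text
time: 14.78
tool_pos: [0.4918, -0.0396, 0.149]
tool_rot: [-3.122, 0.104, 0.236]
contact_force: [-0.4, 0.3, -0.5]
opening: 0.092
```

Request:
{"name": "servo_tool", "arguments": {
  "targets": "0 0 0 0.15; 0 0 0 -0.15; 0 0 0 0"
}}

```text
time: 15.15
tool_pos: [0.4963, -0.0403, 0.1553]
tool_rot: [-3.128, 0.094, 0.233]
contact_force: [-0.0, 0.2, -0.1]
opening: 0.0919
```

Request:
{"name": "servo_tool", "arguments": {
  "targets": "0 0 -60 0; 0 0 0 0; 0 0 0 0"
}}

```text
time: 15.52
tool_pos: [0.5037, -0.04, 0.22]
tool_rot: [-3.131, 0.09, 0.225]
contact_force: [0.2, -0.6, -0.6]
opening: 0.0917
```

Request:
{"name": "servo_tool", "arguments": {
  "targets": "0 0 15 0; 0 0 15 0; 0 0 15 0; 0 0 15 0; 0 0 0 0"
}}

```text
time: 16.15
tool_pos: [0.4945, -0.0399, 0.1521]
tool_rot: [-3.127, 0.099, 0.221]
contact_force: [0.4, -0.2, 0.3]
opening: 0.0917
```

Request:
{"name": "servo_tool", "arguments": {
  "targets": "0 0 0 0.15; 0 0 0 0; 0 0 0 -0.15; 0 0 0 0"
}}

```text
time: 16.65
tool_pos: [0.494, -0.0398, 0.1511]
tool_rot: [-3.125, 0.101, 0.226]
contact_force: [0.3, -0.7, -0.1]
opening: 0.0919
```

Request:
{"name": "servo_tool", "arguments": {
  "targets": "0 0 50 0; 0 0 -50 0; 0 0 0 0"
}}

```text
time: 17.02
tool_pos: [0.4931, -0.0396, 0.1474]
tool_rot: [-3.123, 0.106, 0.222]
contact_force: [0.7, -0.4, 0.5]
opening: 0.0917
```

Request:
{"name": "servo_tool", "arguments": {
  "targets": "-10 0 -60 0; -10 0 -60 0; -10 0 0 0; 0 0 0 0"
}}

```text
time: 17.52
tool_pos: [0.4757, -0.0455, 0.2707]
tool_rot: [-3.122, 0.109, 0.218]
contact_force: [0.3, 1.0, -0.8]
opening: 0.092
```

Request:
{"name": "servo_tool", "arguments": {
  "targets": "-60 0 0 0; -60 0 0 0; 0 0 0 0"
}}

```text
time: 17.9
tool_pos: [0.3552, -0.0712, 0.2792]
tool_rot: [-3.118, 0.116, 0.217]
contact_force: [0.7, -0.1, 0.5]
opening: 0.0918
```

Request:
{"name": "servo_tool", "arguments": {
  "targets": "60 0 0 0; 60 0 0 0; 0 0 0 0"
}}

```text
time: 18.27
tool_pos: [0.4755, -0.0448, 0.2613]
tool_rot: [-3.117, 0.119, 0.213]
contact_force: [0.1, 0.0, -0.1]
opening: 0.0917
```

Request:
{"name": "servo_tool", "arguments": {
  "targets": "-20 0 0 0; -20 0 0 0; -20 0 0 0; -20 0 0 0; -20 0 0 0; -20 0 0 0; 0 0 0 0"
}}

```text
time: 19.15
tool_pos: [0.3542, -0.0691, 0.2693]
tool_rot: [-3.111, 0.13, 0.213]
contact_force: [-0.2, -0.3, -0.1]
opening: 0.0918
```

Request:
{"name": "servo_tool", "arguments": {
  "targets": "62 0 0 0; 62 0 0 0; 0 0 0 0"
}}

```text
time: 19.52
tool_pos: [0.4788, -0.0422, 0.2508]
tool_rot: [-3.111, 0.13, 0.21]
contact_force: [-0.4, -0.2, -1.0]
opening: 0.0917
```

Request:
{"name": "servo_tool", "arguments": {
  "targets": "0 0 0 0.15; 0 0 0 -0.15; 0 0 0 0"
}}

```text
time: 19.9
tool_pos: [0.4785, -0.0414, 0.2487]
tool_rot: [-3.11, 0.134, 0.207]
contact_force: [-0.1, 0.4, 0.4]
opening: 0.0919
```

Request:
{"name": "servo_tool", "arguments": {
  "targets": "0 0 0 0; 0 0 0 0; 0 0 0 0; 0 0 0 0"
}}

```text
time: 20.4
tool_pos: [0.4781, -0.0414, 0.2489]
tool_rot: [-3.111, 0.133, 0.202]
contact_force: [0.3, -0.3, -0.0]
opening: 0.092
```

Request:
{"name": "servo_tool", "arguments": {
  "targets": "0 0 30 0; 0 0 60 0; 0 0 30 0; 0 0 0 0"
}}

```text
time: 20.9
tool_pos: [0.4627, -0.0414, 0.1283]
tool_rot: [-3.113, 0.129, 0.2]
contact_force: [0.8, -0.0, 1.2]
opening: 0.0918
```

Request:
{"name": "servo_tool", "arguments": {
  "targets": "32 5 42 -0.02; 30 4 41 -0.022; 0 0 0 0; 0 0 0 0"
}}

```text
time: 21.4
tool_pos: [0.52, -0.0384, 0.0422]
tool_rot: [-3.113, 0.118, 0.242]
contact_force: [0.6, 0.3, -0.1]
opening: 0.0915
```

```bash
python3 chk.py k side; python3 -c "
from cell import telemetry;print(telemetry.observe()['tool_rot'])"
```

```text
[ 0.5909 -0.0222  3.3498] 0.856 gap 28.10616877237739 along 17.597193358693513 rel deg -1.933280745694492
[ 0.5909 -0.0222  3.3498] 0.856 gap 28.10616877237739 along 17.597193358693513 rel deg -1.933280745694492
tool [ 0.5199 -0.0384  0.0424  0.2418] in mould frame 72.85894152827359 1.1886989074849832 F [-0.1  0.3 -0. ] t 21.5
[-3.11300215  0.11768792  0.24181033]
```

View pics/k_side.png

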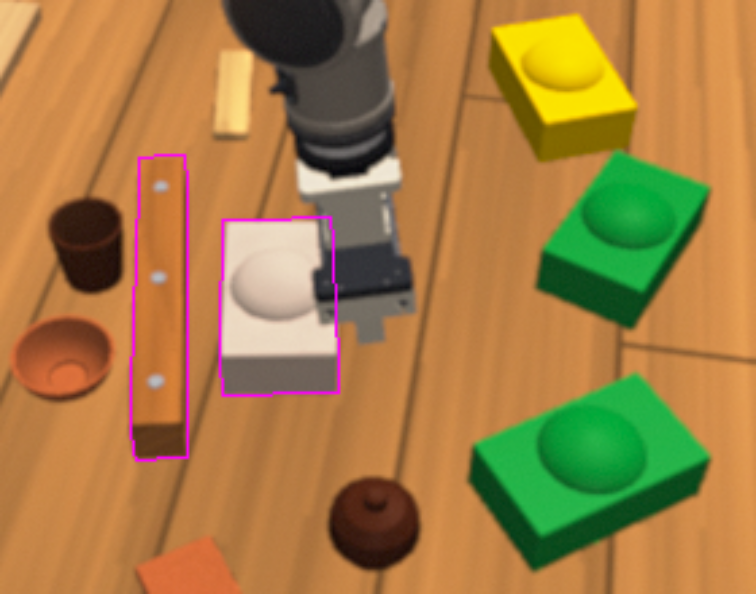

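Request:
{"name": "servo_tool", "arguments": {
  "targets": "7 0 1 0; 7 0 1 0; 5 0 0 0; 5 0 0 0; 5 0 -1 0; 5 0 -1 0; 0 0 0 0"
}}

```text
time: 22.38
tool_pos: [0.5483, -0.0322, 0.043]
tool_rot: [-3.114, 0.13, 0.241]
contact_force: [-0.1, -0.2, 0.0]
opening: 0.092
```

```bash
python3 chk.py l; python3 -c "
from cell import telemetry;print(telemetry.observe()['tool_rot'])"
```

```text
[ 0.6049 -0.0152  3.3827] 0.828 gap 15.249720287595844 along 20.981767121866362 rel deg -0.046250908061125424
[ 0.5986 -0.0142  3.4011] 0.886 gap 19.87436763467179 along 23.462230023556543 rel deg 1.0095432530818254
[ 0.6056 -0.017   3.3903] 0.775 gap 14.649372966906562 along 19.0723791377203 rel deg 0.3889625526233159
tool [ 0.5483 -0.0322  0.0431  0.2405] in mould frame 59.06617270961122 2.9723386368017763 F [-1.   0.3 -0. ] t 22.575
[-3.11427558  0.12902223  0.24050256]
```

View pics/l_scene.png

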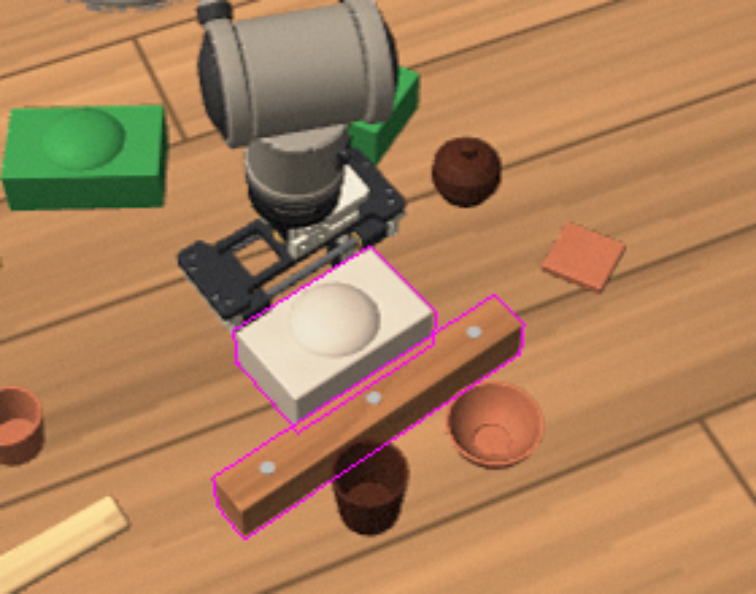

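View pics/l_side.png

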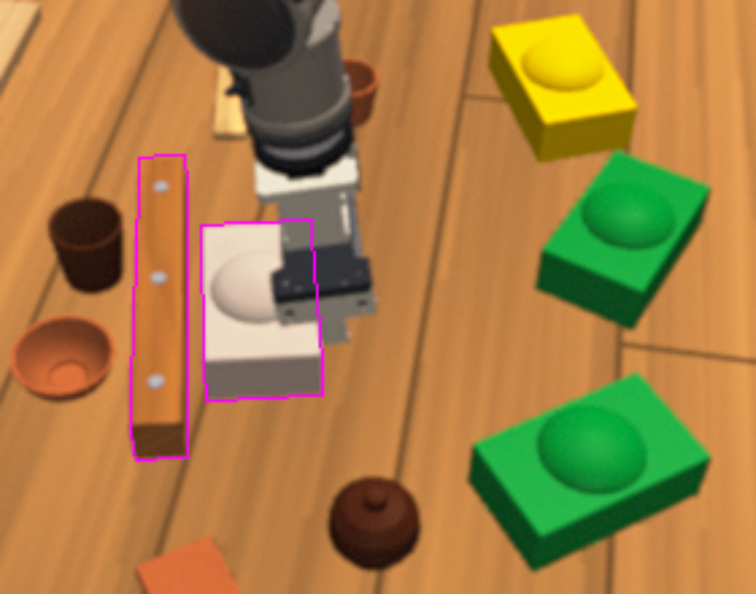

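Request:
{"name": "servo_tool", "arguments": {
  "targets": "5 0 2 0; 5 0 2 0; 5 0 1 0; 5 0 1 0; 0 0 0 0"
}}

```text
time: 23.2
tool_pos: [0.5482, -0.0322, 0.0418]
tool_rot: [-3.111, 0.173, 0.242]
contact_force: [-0.3, -0.3, 0.5]
opening: 0.0919
```

```bash
python3 chk.py m; python3 -c "
from cell import telemetry;print(telemetry.observe()['tool_rot'])"
```

```text
[ 0.605  -0.0152  3.3826] 0.823 gap 15.234166390183011 along 20.994131240807643 rel deg -0.04859018331728075
[ 0.601  -0.0161  3.3533] 0.912 gap 17.07512875811602 along 21.107128154239057 rel deg -1.730672511124366
[ 0.6061 -0.017   3.391 ] 0.739 gap 14.072816539822442 along 19.010692195872874 rel deg 0.427431405553831
tool [ 0.5487 -0.0321  0.0416  0.2426] in mould frame 58.69478971357887 2.9889579010744924 F [-5.2 -1.9  6.2] t 23.4
[-3.11104482  0.17189145  0.24260185]
```

View pics/m_side.png

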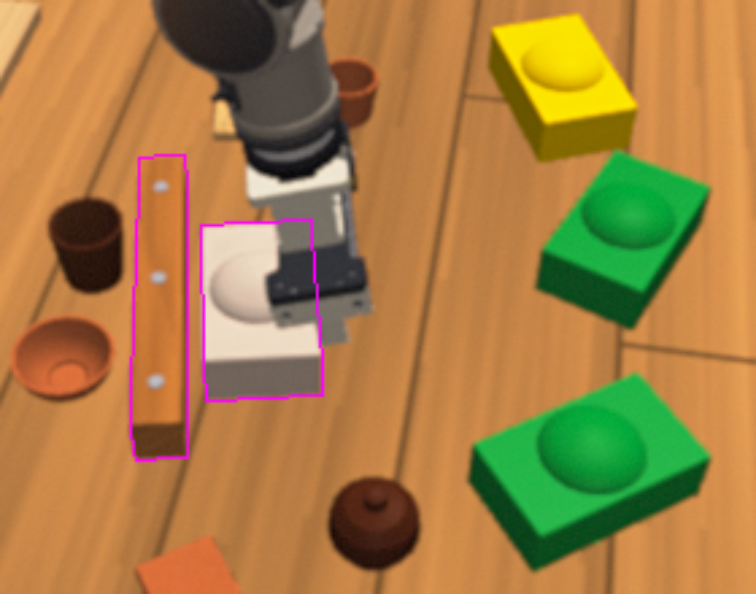

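View pics/m_scene.png

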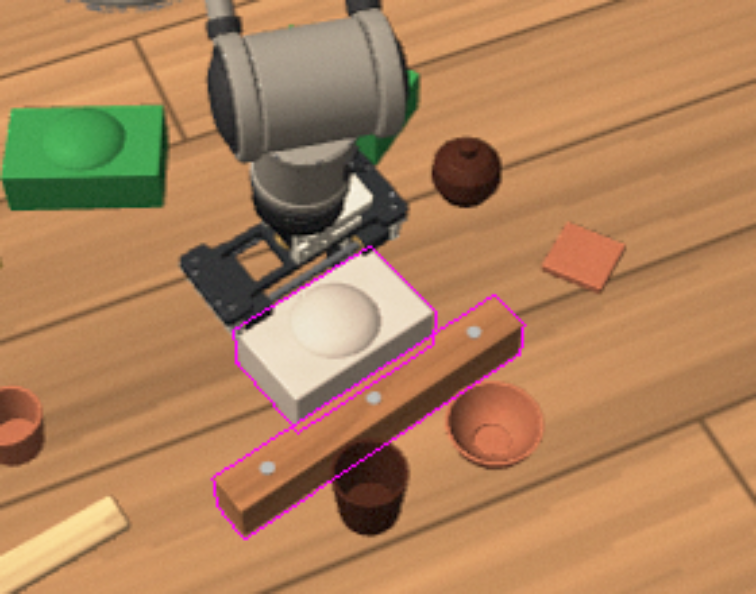

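Request:
{"name": "servo_tool", "arguments": {
  "targets": "-15 0 -2 0; -10 0 -40 0; 0 0 -60 0; 0 0 -50 0; 50 0 -10 0; 60 0 -10 0; 60 0 -10 0; 60 0 -10 0; 60 0 -10 0; 0 0 0 0"
}}

```text
time: 24.65
tool_pos: [0.7972, 0.024, 0.1975]
tool_rot: [-3.116, 0.141, 0.243]
contact_force: [0.2, -1.3, -1.1]
opening: 0.092
```

Request:
{"name": "servo_tool", "arguments": {
  "targets": "60 0 -8 0; 60 0 -8 0; 60 0 -8 0; 0 0 0 0"
}}

```text
time: 25.15
tool_pos: [0.8418, 0.0592, 0.1638]
tool_rot: [-3.136, 0.034, 0.241]
contact_force: [-0.4, 0.5, 0.3]
opening: 0.0918
```

```bash
python3 - <<'E'
from cell import telemetry
s=telemetry.observe();print(s['qpos'],s['tool_pos'],s['tool_rot'],s['time'])
E
```

```text
[-0.01932466  1.21666743  0.05003556 -0.00337289  1.90895195  1.30927586] [0.84184116 0.05917622 0.16383009] [-3.13589346  0.03373444  0.2412272 ] 25.15
```

```bash
python3 - <<'E'
from rows import *
print(rows(cur(),[(.525,-.036,.16,.2419,7),(.525,-.036,.034,.2419,3)]))
E
```

```text
-47 2 1 -0.000; -47 2 1 -0.000; -47 2 1 -0.000; -47 2 1 -0.000; -47 2 1 -0.000; -47 2 1 -0.000; -47 2 1 -0.000; 0 0 42 0.000; 0 0 42 0.000; 0 0 42 0.000
```

Request:
{"name": "servo_tool", "arguments": {
  "targets": "-25 0 -4 0; -50 2 0 0; -50 2 0 0; -50 2 0 0; -50 2 0 0; -50 2 0 0; -50 2 0 0; 0 0 0 0; 0 0 0 0"
}}

```text
time: 26.28
tool_pos: [0.5257, -0.0335, 0.1869]
tool_rot: [3.141, 0.024, 0.236]
contact_force: [-0.4, 0.0, 0.1]
opening: 0.0921
```

```bash
python3 - <<'E'
from rows import *
print(cur(),telemetry.observe()["tool_rot"]);print(rows(cur(),[(.525,-.036,.10,.2419,2),(.525,-.036,.03,.2419,2)]))
E
```

```text
[np.float64(0.5257248389629432), np.float64(-0.033455700078920354), np.float64(0.18685713478805174), np.float64(0.23586891860961035)] [3.14059093 0.02438188 0.23586892]
-1 1 43 -0.003; -1 1 43 -0.003; -0 -0 35 -0.000; -0 -0 35 -0.000
```

Request:
{"name": "servo_tool", "arguments": {
  "targets": "0 1 50 -0.003; 2 1 50 -0.003; 2 0 45 0; 0 0 8 0; 0 0 0 0"
}}

```text
time: 26.9
tool_pos: [0.5339, -0.0361, 0.0341]
tool_rot: [3.135, 0.012, 0.243]
contact_force: [0.0, -0.1, 0.4]
opening: 0.0918
```

```bash
python3 chk.py n; python3 -c "
from cell import telemetry;print(telemetry.observe()['tool_rot'])"
```

```text
[ 0.6002 -0.0141  3.378 ] 0.918 gap 19.257503391379576 along 23.159194251758187 rel deg -0.3154449290020524
[ 0.6002 -0.0141  3.378 ] 0.918 gap 19.257503391379576 along 23.159194251758187 rel deg -0.3154449290020524
tool [ 0.5341 -0.0363  0.0353  0.2433] in mould frame 69.41432726779466 6.0409555404980315 F [-0.9 -0.   1. ] t 27.1
[3.13392255 0.01002418 0.24325474]
```

View pics/n_side.png

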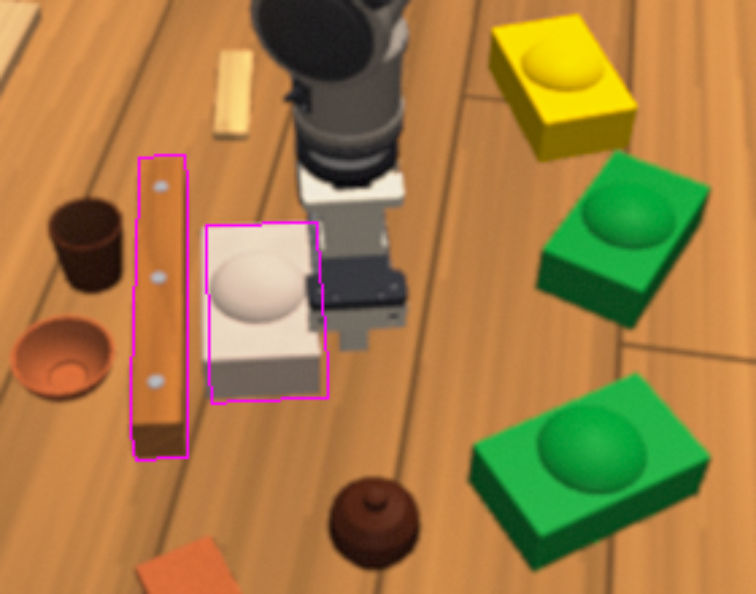

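Request:
{"name": "servo_tool", "arguments": {
  "targets": "6 2 2 0; 6 1 1 0; 7 0 0 0; 7 0 0 0; 7 0 0 0; 0 0 0 0"
}}

```text
time: 27.85
tool_pos: [0.5629, -0.0323, 0.034]
tool_rot: [3.135, 0.024, 0.245]
contact_force: [0.1, 0.4, -0.2]
opening: 0.0914
```

```bash
python3 chk.py o; python3 -c "
from cell import telemetry;print(telemetry.observe()['tool_rot'])"
```

```text
[ 0.6173 -0.0114  3.3861] 0.814 gap 2.1822352370513864 along 21.71875820949202 rel deg 0.1468757400409933
[ 0.6128 -0.0121  3.4379] 0.821 gap 2.9191570619403304 along 22.1560855360135 rel deg 3.114487927811137
[ 0.6179 -0.0133  3.3863] 0.812 gap 2.071056451591499 along 19.78894760338114 rel deg 0.1588412847006605
tool [ 0.5632 -0.0322  0.034   0.2446] in mould frame 57.599659680392094 7.101200189044804 F [-0.3 -0.1 -0.2] t 28.05
[3.13523703 0.02270083 0.2446063 ]
```

View pics/o_side.png

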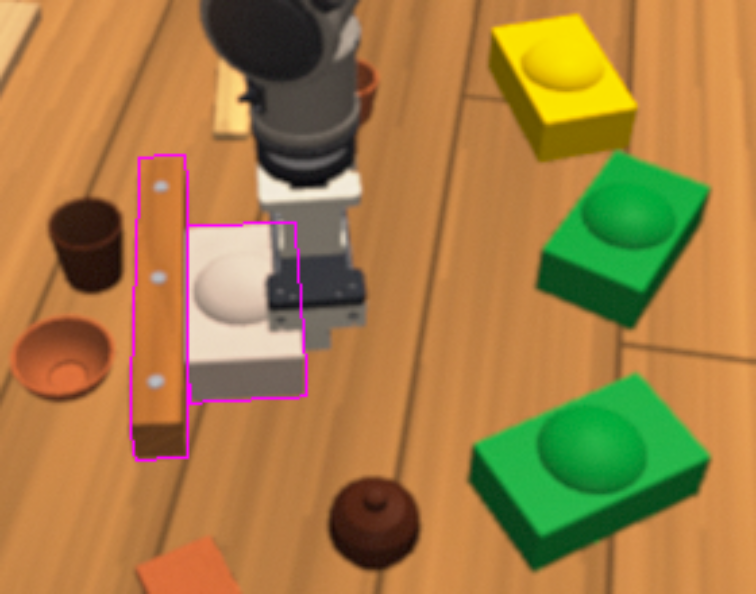

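View pics/o_scene.png

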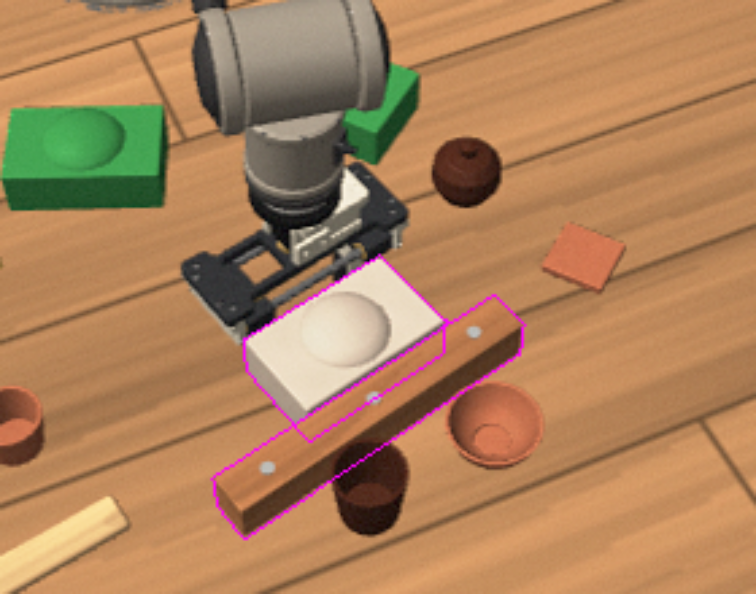

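Request:
{"name": "servo_tool", "arguments": {
  "targets": "6 2 1 0; 7 2 0 0; 8 0 0 0"
}}

```text
time: 28.42
tool_pos: [0.5647, -0.0321, 0.0328]
tool_rot: [-3.137, 0.069, 0.247]
contact_force: [-34.8, -14.8, 29.9]
opening: 0.0917
```

Request:
{"name": "servo_tool", "arguments": {
  "targets": "-6 0 0 0; -20 0 0 0; -30 0 0 0; 0 0 -50 0; 0 0 -50 0; -50 0 -20 0; 0 0 0 0"
}}

```text
time: 29.3
tool_pos: [0.4688, -0.0573, 0.1634]
tool_rot: [-3.138, 0.066, 0.246]
contact_force: [0.5, -0.3, 0.9]
opening: 0.0918
```

```bash
python3 chk.py p; python3 -c "
from cell import telemetry;print(telemetry.observe()['tool_rot'])"
```

```text
[ 0.6194 -0.0111  3.3814] 0.884 gap 0.09167539897281926 along 21.505057693845558 rel deg -0.11932219016167107
[ 0.6104 -0.0121  3.4067] 0.804 gap 7.583136614166211 along 22.693305049540005 rel deg 1.3269303042590916
[ 0.6198 -0.0109  3.3801] 0.97 gap -0.3751473699537392 along 21.65361000278976 rel deg -0.19362027587616248
tool [ 0.4704 -0.0569  0.1611  0.2473] in mould frame 155.6455561289931 9.13588415021591 F [ 0.6 -0.6  0.5] t 29.5
[-3.13652465  0.06848235  0.2473432 ]
```

View pics/p_side.png

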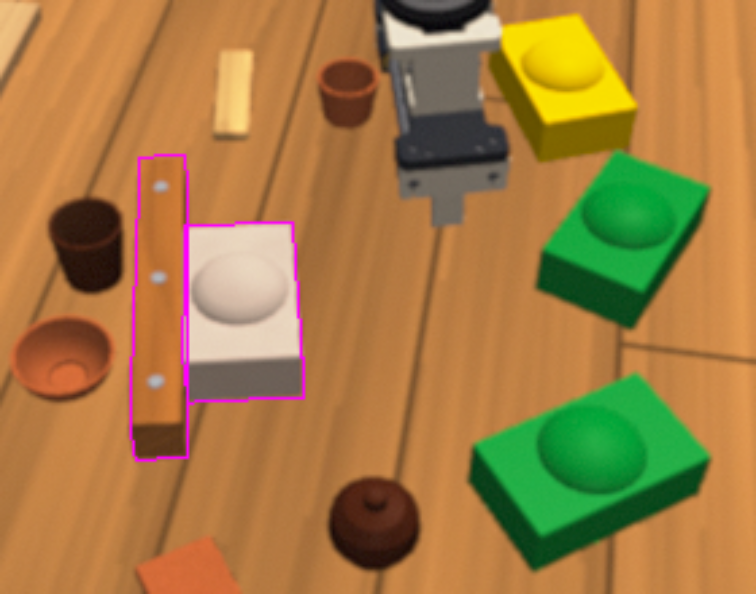

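View pics/p_scene.png

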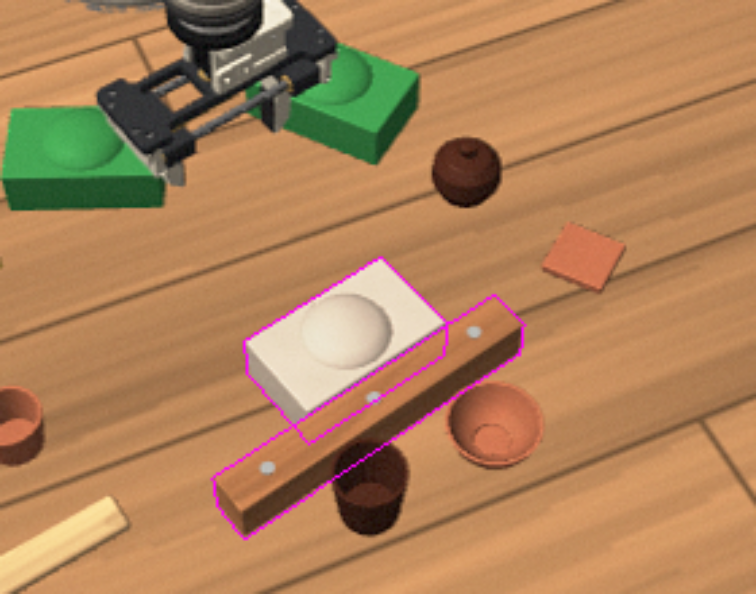

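```bash
python3 - <<'E'
from h import *
a=cams.read_camera("side")["color"][205:285,250:320,::-1]; b=cams.read_camera("scene")["color"][215:300,285:375,::-1]
cv2.imwrite("pics/q.png",np.hstack([cv2.resize(a,(400,457),interpolation=cv2.INTER_CUBIC),cv2.resize(b,(400,457),interpolation=cv2.INTER_CUBIC)]))
w=cams.read_camera("wrist"); cv2.imwrite("pics/qw.png",w["color"][:,:,::-1])
E
```

```text
(no output)
```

View pics/q.png

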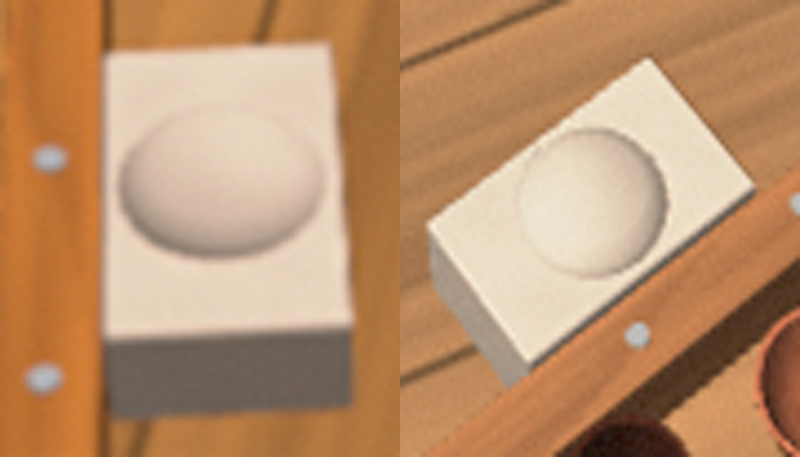

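View pics/qw.png

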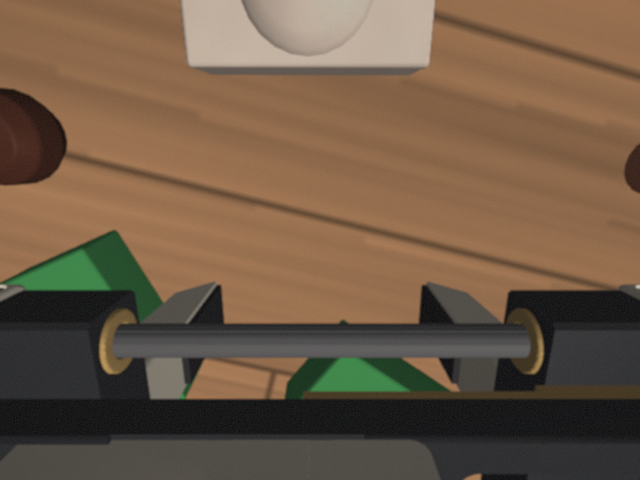

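```bash
python3 - <<'E'
from h import *
w=cams.read_camera("wrist"); o=-w["R"].T@w["t"]; print(o,telemetry.observe()["tool_pos"]); print(w["R"].T@np.array([0,0,1]))
print(proj(w,np.array([[.6695,-.0209,.045]])))
E
```

```text
[ 0.55051502 -0.03769279  0.29947537] [ 0.4700266  -0.05687676  0.16075981]
[-0.32710615 -0.07666089 -0.94187296]
[[ 347.84510318 -120.55927735]]
```

Request:
{"name": "servo_tool", "arguments": {
  "targets": "40 -3 0 0; 40 -3 5 0; 40 -3 5 0; 0 0 10 0; 0 0 0 0"
}}

```text
time: 30.32
tool_pos: [0.5849, -0.0175, 0.1281]
tool_rot: [-3.134, 0.075, 0.248]
contact_force: [0.3, -0.2, 0.2]
opening: 0.0917
```

```bash
python3 - <<'E'
from h import *
w=cams.read_camera("wrist"); o=-w["R"].T@w["t"]; print(o,telemetry.observe()["tool_pos"],telemetry.observe()["time"])
cv2.imwrite("pics/r.png",w["color"][:,:,::-1])
F=np.array([.6695,-.0209]);fy=.2419
P=place(np.array([[0,-.15,.045],[0,.15,.045]]),(*F,fy)); print(proj(w,P))
a=proj(w,P).mean(0)
E
```

```text
[0.66603973 0.00160517 0.26644806] [ 0.5852366  -0.01763489  0.12876907] 30.375
[[630.12012119 117.49196488]
 [100.3495893  113.90901751]]
```

View pics/r.png

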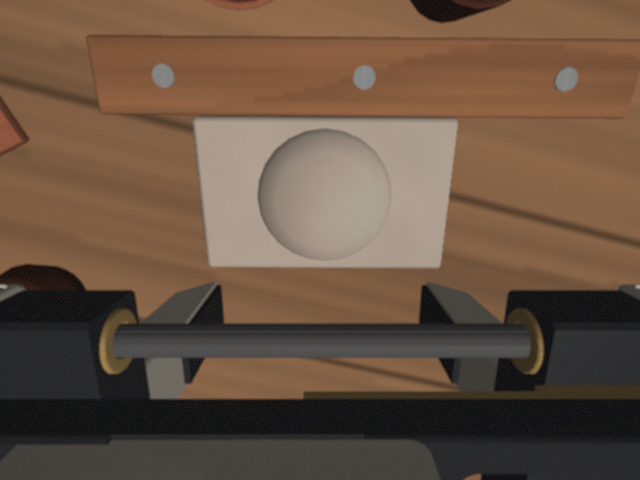

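```bash
python3 - <<'E'
from h import *
im=cv2.imread("pics/r.png"); c=im[100:135,180:475]
cv2.imwrite("pics/r2.png",np.vstack([cv2.resize(c[:,:150],(750,175),interpolation=cv2.INTER_CUBIC),cv2.resize(c[:,145:],(750,175),interpolation=cv2.INTER_CUBIC)]))
g=im.astype(float)
for x in (205,230,260,300,340,380,420,445): print(x,[int(v) for v in g[108:124,x-3:x+4].mean((1,2))],[int(v) for v in (g[108:124,x-3:x+4,2]-g[108:124,x-3:x+4,0]).mean(1)])
for x in (120,150,500,560,600): print(x,[int(v) for v in g[106:124,x-3:x+4].mean((1,2))])
E
```

```text
205 [98, 98, 98, 96, 94, 86, 79, 75, 85, 103, 120, 132, 141, 149, 155, 156] [74, 73, 73, 72, 68, 64, 54, 39, 24, 19, 23, 25, 26, 28, 29, 30]
230 [99, 100, 99, 97, 95, 89, 80, 71, 79, 101, 119, 132, 141, 150, 156, 157] [73, 74, 74, 73, 71, 68, 56, 34, 17, 18, 23, 25, 27, 28, 29, 30]
260 [100, 101, 101, 101, 97, 92, 83, 75, 80, 99, 118, 131, 141, 149, 157, 158] [74, 75, 75, 74, 73, 69, 59, 39, 21, 18, 22, 24, 27, 28, 29, 29]
300 [102, 102, 103, 102, 100, 97, 88, 77, 76, 91, 112, 127, 137, 145, 152, 155] [75, 76, 76, 77, 75, 72, 64, 48, 23, 17, 21, 23, 25, 27, 28, 29]
340 [103, 103, 104, 104, 103, 99, 94, 81, 74, 87, 108, 124, 135, 144, 152, 154] [76, 77, 76, 77, 76, 74, 70, 56, 30, 17, 20, 23, 26, 27, 28, 29]
380 [103, 104, 105, 105, 104, 103, 96, 86, 78, 85, 105, 122, 133, 142, 150, 154] [77, 76, 77, 78, 78, 76, 73, 63, 39, 19, 18, 22, 25, 26, 28, 29]
420 [102, 104, 104, 104, 105, 103, 100, 92, 80, 84, 104, 121, 133, 143, 151, 156] [76, 77, 76, 77, 77, 76, 74, 68, 50, 25, 18, 22, 24, 26, 28, 29]
445 [103, 103, 103, 103, 104, 103, 100, 94, 83, 83, 100, 119, 131, 141, 149, 155] [76, 75, 77, 77, 77, 77, 76, 70, 55, 29, 19, 21, 25, 26, 27, 28]
120 [97, 95, 95, 94, 94, 92, 86, 79, 75, 83, 89, 92, 96, 96, 97, 97, 97, 98]
150 [99, 97, 96, 95, 95, 94, 88, 80, 71, 69, 69, 64, 64, 68, 71, 76, 82, 86]
500 [102, 102, 102, 102, 102, 102, 103, 104, 101, 96, 89, 85, 91, 97, 100, 100, 99, 100]
560 [100, 101, 101, 101, 101, 101, 102, 101, 100, 96, 93, 85, 87, 94, 98, 97, 97, 96]
600 [99, 100, 101, 100, 100, 100, 99, 100, 100, 97, 92, 87, 89, 98, 102, 100, 101, 100]
```

View pics/r2.png

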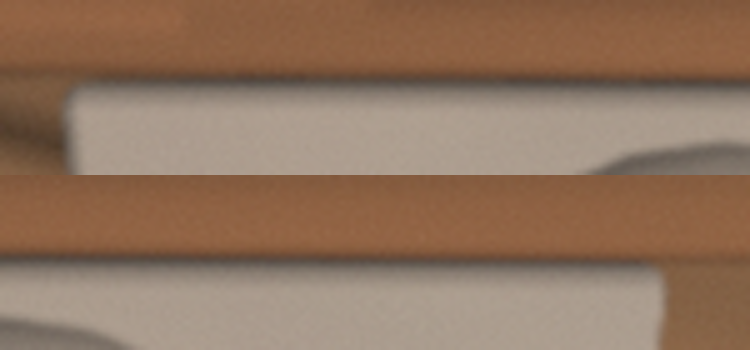

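```bash
python3 - <<'E'
from cell import robot,telemetry
print(robot.hand_in(),telemetry.observe()["time"])
E
```

```text
the job is handed in; nothing more can be done
the job is handed in; nothing more can be done
```

I turned the white mould about 49° by pushing at its near corner with the shut fingertips. I then pushed it squarely up to the fence with the two open fingertips, backed the arm off, and handed the job in at about 30 s.

**Before contact:** my last fits before the mould reached the fence gave it within about 1° of square. One noisy view, partly hidden by the gripper, read 3°.

**Last checks:**
- **Seam from above:** the wrist camera showed the long side along the fence with a thin, nearly even seam. The left end was perhaps 0.5 mm more open than the right, about 0.2–0.3°. I judged that close enough to flat and left it.
- **Fit to the images:** the side view gave a gap of about 0 mm and a turn of −0.2°. The scene view disagreed, at 7.6 mm and 1.3°, because the fence hides the mould's lower edge there, so I set it aside.
- **Surroundings:** comparing the pictures by eye, the pots, tools and other blocks stood where they started. I did not measure them again.

**Two things that did not go cleanly:**
- The tool slowly tilted, up to about 10° at worst. One push stalled, and I brought the tool back near upright before the final push.
- The last press against the fence peaked at about 35 N forward and 30 N vertical before I backed off.

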